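# Set up a shaft and its ball for the inspection photo

### The arm

A 6-joint arm with a two-finger parallel gripper is mounted at the origin on the work surface. World frame = base frame: x ahead of the robot, y to its left, z up, the work surface at z = 0. Lengths are in mm, angles in rad, forces in N, time in s.
With the tool pointing down it reaches from about 350 to 775 mm from the base axis. Payload 7.3 kg.
Tool frame: the origin (TCP) lies midway between the tips of the shut fingers; the grasp point (between the pads) lies bot.tcp_to_grasp behind it (bot.tcp_to_grasp is the distance from the TCP to the grasp point, in mm); z points along the fingers, y is the direction in which the jaws open and shut (so a half turn about z gives the same grasp; the last joint's range is limited). The gripper opens to 92 mm and grips with 3 to 60 N. Pads are 19 mm wide; open, the fingers measure 130 mm over their backs; the gripper's body (75 mm by 190 mm) begins 47 mm behind the grasp point.
Start: joints at [0.971, 0.342, 1.524, -0, 1.275, -0.146], TCP at [230.141, 471.89, 226.741] pointing down, gripper open.
Joint ranges: [-2.53, 2.53], [-0.77, 2.02], [0.04, 2.7], [-1, 4.14], [0.28, 2.66], [-3.11, 3.11]. Speed limits (rad/s): [2.57, 2.57, 3.14, 3.14, 3.14, 3.14].

### API

Orientations are given as [roll, pitch, yaw] about the fixed x, y, z axes, in that order (R = Rz(yaw) Ry(pitch) Rx(roll)).
In Python, from plant import bot gives the robot as it stands.
- The arm moves only by the shell command python3 -m inch 'ROWS'. ROWS is JSON, one flat list of numbers, 7 for each row, row after row: the shift along the world's x, y, z in cm, then the turn, a rotation vector about the world's x, y, z in degrees, then the gripper command: -1 is shut, 1 is fully open, values between are in proportion. In form: [tx, ty, tz, ax, ay, az, fingers, tx, ty, tz, ax, ay, az, fingers, ...]. A call has exactly 5 rows; each row is the pose to reach, as a shift and turn from the pose measured when the call began; what a row does not reach only later rows make up. A row lasts 1/10 s, in which the tool goes at most 50 mm and 8.59 degrees, less where a joint would pass 70% of its speed; a pose out of reach is approached as far as the arm can. A call with a gripper value outside its range is refused whole. The fingers move at their own pace and stop on an object; the grip force is fixed at half the most. Time passes only in rows, so rows that repeat a pose let the fingers close, or fill a call up. It gives the time, the measured TCP pose, the force and the opening at its end, in the units of the state.
- bot.get_obs(): the state, without advancing time (a new reading comes with each control period).
- bot.capture(name): name is "scene" or "top" or "wrist"; returns the picture (384x512x3 uint8, red, green, blue); there is no depth.
- bot.calibration(name): a dict with "fx", "fy", "cx", "cy" (pixels), "k1" (the pictures are not rectified: a ray, as slopes to the right and down, at radius r is drawn at 1 + k1 r^2 times it, then the intrinsics apply), "cam_to_world" (4x4, takes a point from camera to world coordinates). Camera axes: x right, y down, z forward; pixel columns grow to the right and rows downward; lengths in mm; the calibration is good to about 2 mm. A picture is of the moment at which its call begins: read the wrist's pose just before it. calibration takes no time and is no camera call; for the wrist camera it gives the pose at the moment of the call.
- bot.close_job(): hands the job in, once; it reports no verdict.
The state is a dict: "time": time; "joint_positions": joint angles; "dq": joint speeds; "tau": joint torques, N m; "tool_pos": TCP position; "tcp_rot": TCP orientation; "contact_force": force on the tool from outside, world axes, zero at the start; "moment": the same for the moment, N m; "grip_width": finger opening in mm.
Only numpy, scipy, OpenCV 4.12 (cv2) and the standard library are available. Lean on these libraries where they do the work, as an engineer would, in place of code of your own. Each camera call takes 0.05 s, during which the arm holds its last target.

### The job

Set up a matched shaft and ball for the inspection photo. First lay the shaft in the notches of the two V-blocks, level and centred between them, and let go of it; then lift the ball dish by its arch handle and, in the air, turn it a quarter turn so that its handle lies square across the direction of the shaft, and hold it still and level over the middle of the round white light pad, about 80 mm above it, with the ball resting in the middle of the dish throughout. The program finishes while still holding the dish up there; leave the shaft in the blocks and the three loose bearings around the fixture where they are.

Things in the scene. Friction and masses are not known exactly. Their poses are not given: they have to be found in the camera images.
- fixture: fixed aluminium plate 260 (x) x 200 x 10 mm on the bench, origin at the centre of its underside, yaw within 0.2 rad. On it two steel V-blocks at x = -70, y = +50 and -50 mm: each 50 (x) x 25 mm (y), top 58 mm above the bench, with a 90 degree V, 36 mm wide, 18 mm deep, running along y; 75 mm free between the blocks. Round light pad at x = +60 mm
- v_mid (a point): point midway between the two V-blocks where the middle of the seated shaft's axis belongs, 52.7 mm above the bench; the seated shaft lies along the fixture's y axis
- pad (a point): centre of the top of the round white light pad (90 mm across, black rim 100 mm), 16 mm above the bench
- shaft: loose bare steel shaft, 18 mm diameter over the middle 150 mm, with 14 mm journals 20 mm long at both ends (190 mm in all), about 0.33 kg, lying on the bench left or right of the fixture; origin on its axis at its middle (9 mm above the bench), y along the shaft, rolled anyhow. Either end may go either way
- dish: loose round aluminium dish, 152 mm across, rim 25 mm high, about 0.35 kg, on the bench across the fixture from the shaft; origin at the centre of its underside. Inside a shallow 8 degree cone, lowest in the middle. Arch handle along its y: uprights at y = +-74 mm, top at 104 mm. Handle starts nearly parallel to the fixture's y, must end along the fixture's x, either way round
- grip (a point): centre of the black grip in the middle of the dish's arch handle, 93 mm above the underside; the grip is 14 mm wide (dish x), 60 mm long (dish y), 22 mm high, straight over the ball and the centre of mass
- seat (a point): the lowest point of the dish's inside, in its middle, 10 mm above its underside; the ball rests on it
- ball_center (a point): centre of the loose steel ball, 30 mm diameter, about 0.11 kg, free to roll in the dish; 15 mm above seat when it rests there
- bearing_a: loose ball bearing, 52 mm across, 24 mm high; origin at the centre of its underside; a bystander, to be left where it is
- bearing_b: loose ball bearing, 62 mm across, 24 mm high; origin at the centre of its underside; a bystander, to be left where it is
- bearing_c: loose ball bearing, 44 mm across, 24 mm high, on the robot's side of the fixture; origin at the centre of its underside; a bystander, to be left where it is
Things that resemble listed ones, but are neither listed nor needed, are in the scene too. Leave any brown look-alike of the dish alone. There is more than one size of the shaft; the one meant has the size given above.

How it is judged (in metres and radians):
On the way, in this order (a step that is already met when the one before it is completed fails the run):
1. the shaft sits level and centred in both V-blocks, let go (horizontal distance between shaft and v_mid below 0.015 m and x of shaft in the frame of fixture between -0.074 and -0.066 m and z of shaft in the frame of fixture between 0.0492 and 0.0562 m and angle between the y axis of shaft and the y axis of fixture, either way round below 0.05 rad and contact force between the fingers and shaft below 0.1 N), for 0.2 s.
2. the dish is lifted 25 mm or more off the bench, its handle not yet turned more than about 45 degrees from the direction of the shaft (height (world z) of dish above 0.025 m and angle between the y axis of dish and the y axis of fixture, either way round below 0.8 rad and horizontal distance between ball_center and seat below 0.015 m and contact force between the fingers and dish above 1 N), for 0.1 s.
At the end, for the whole second after the job is handed in: shaft seated in both V-blocks (15 mm along, 4 mm sideways, 3.5 mm height, 3 degrees), untouched; dish held still in the fingers only, within 20 mm of the pad's middle, 40-130 mm above it, handle square across the shaft to 7 degrees, level to 4.5; ball within 8 mm of its middle (all of step 1 and horizontal distance between seat and pad below 0.02 m and height (world z) of dish between 0.056 and 0.146 m and angle between the y axis of dish and the x axis of fixture, either way round below 0.12 rad and angle between dish's own z axis and vertical below 0.08 rad and horizontal distance between ball_center and seat below 0.008 m and distance between ball_center and seat below 0.02 m and contact force between the fingers and dish above 1 N and contact force between dish and fixture below 0.1 N and contact force between dish and shaft below 0.1 N and linear speed of dish below 0.03 m/s); the arm keeps its last pose, push and grip.
It fails at once if the ball strays more than 20 mm from the middle of the dish (horizontal distance between ball_center and seat above 0.02 m).
It fails at once if the dish is tilted by more than 11 degrees (angle between dish's own z axis and vertical above 0.2 rad).
It fails at once if one of the three bearings is moved by more than 20 mm (distance of any of bearing_a, bearing_b, bearing_c from where it was at the start of the episode above 0.02 m).
It also fails if it takes over 61 s, if anything falls off the work surface, if the arm or the gripper's body presses on something with over 40 N, if the wrist force passes 120 N, or if a joint passes its speed limit or range.

## Working session

There is one attempt and no reset: what is moved stays moved. The work goes in short steps, Python scripts to look and compute and a shell command to move; the robot and the scene stay as the last step left them, time stands still between calls to the robot, and variables do not carry over. Pictures are saved under pics/ and viewed, and the job is handed in when it is done.

```bash
ls; mkdir -p pics; python3 - <<'E'
from plant import bot
import cv2
o=bot.get_obs();print(o); print(bot.tcp_to_grasp)
for n in("scene","top","wrist"):
    c=bot.calibration(n);print(n,c)
    cv2.imwrite(f"pics/{n}0.png",bot.capture(n)[:,:,::-1])
E
```

```text
pics
{'time': 0.0, 'joint_positions': array([ 9.71037247e-01,  3.42769368e-01,  1.52504901e+00, -3.15112514e-05,
        1.27538425e+00, -1.45990695e-01]), 'dq': array([ 1.82196706e-04, -1.21538844e-04, -2.91911778e-04, -5.68814039e-04,
       -3.66329392e-04, -7.02084609e-05]), 'tau': array([ 6.20807623e-04, -4.31233978e+01, -2.44224447e+01,  7.19093322e-02,
        5.58792707e-02, -1.26956065e-04]), 'tool_pos': array([229.88183629, 471.5286628 , 226.00958681]), 'tcp_rot': array([-3.13999542e+00, -2.04396561e-04,  2.68783330e+00]), 'contact_force': array([0.22332949, 0.20082871, 0.54931849]), 'moment': array([ 0.05377152, -0.01814975,  0.01651368]), 'grip_width': 91.81332025213241}
18.8
scene {'fx': 350.7943371577867, 'fy': 350.7943371577867, 'cx': 260.58010597701343, 'cy': 190.27545352032948, 'k1': 0.010472361285307262, 'cam_to_world': array([[-8.45709301e-01,  3.46069652e-01, -4.06216167e-01,
         8.91328930e+02],
       [ 5.33428979e-01,  5.69824453e-01, -6.25102886e-01,
         5.55835049e+02],
       [ 1.51427671e-02, -7.45342799e-01, -6.66509421e-01,
         6.78956571e+
[... 383 characters left out ...]
1e-02,
        -2.03460737e+01],
       [-2.78590819e-02, -1.79210645e-01, -9.83416197e-01,
         1.10687169e+03],
       [ 0.00000000e+00,  0.00000000e+00,  0.00000000e+00,
         1.00000000e+00]])}
wrist {'fx': 275.58289398337524, 'fy': 275.58289398337524, 'cx': 260.87147402328054, 'cy': 189.4050390520082, 'k1': -0.02865557886881441, 'cam_to_world': array([[ 4.37719203e-01,  8.71157019e-01,  2.22457518e-01,
         1.70011549e+02],
       [ 8.99109652e-01, -4.23577226e-01, -1.10381914e-01,
         5.00876859e+02],
       [-1.93204093e-03,  2.48329985e-01, -9.68673570e-01,
         3.84789786e+02],
       [ 0.00000000e+00,  0.00000000e+00,  0.00000000e+00,
         1.00000000e+00]])}
```

View pics/top0.png

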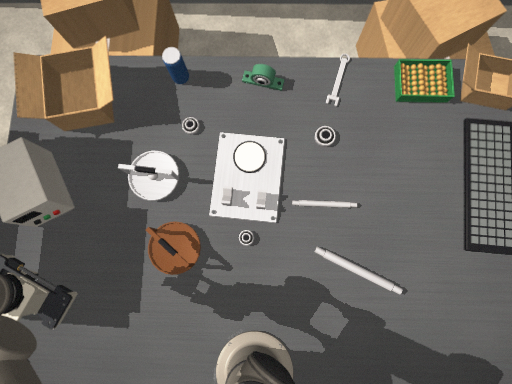

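View pics/scene0.png

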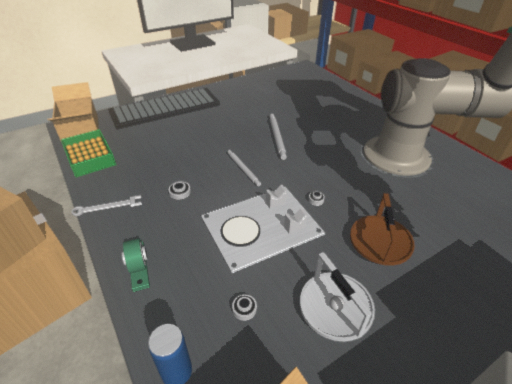

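View pics/wrist0.png

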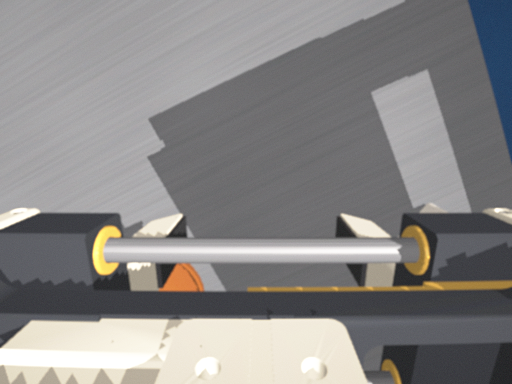

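The top view shows the fixture around (248,177), with V-blocks at (227,196) and (261,199) and the pad at (249,156). The white dish is at (154,176). The 190 mm shaft candidate runs (293,203)-(357,205), and the larger one is at (360,270). Bearings are at (190,125), (325,135) and (246,238).

```bash
cat > h.py <<'E'
import numpy as np, cv2
def ray(c,p):
    K=np.array([[c['fx'],0,c['cx']],[0,c['fy'],c['cy']],[0,0,1]])
    d=np.array([(p[0]-c['cx'])/c['fx'],(p[1]-c['cy'])/c['fy']])
    u=d.copy()
    for _ in range(20): u=d/(1+c['k1']*(u@u))
    T=c['cam_to_world']; return T[:3,3],T[:3,:3]@np.array([u[0],u[1],1])
def onz(c,p,z):
    o,v=ray(c,p); return (o+v*(z-o[2])/v[2])
def proj(c,P):
    T=c['cam_to_world']; q=T[:3,:3].T@(np.asarray(P,float)-T[:3,3]); u=q[:2]/q[2]; u=u*(1+c['k1']*(u@u))
    return np.array([u[0]*c['fx']+c['cx'],u[1]*c['fy']+c['cy']])
def tri(c1,p1,c2,p2):
    o1,v1=ray(c1,p1);o2,v2=ray(c2,p2)
    s=np.linalg.lstsq(np.c_[v1,-v2],o2-o1,rcond=None)[0]
    a,b=o1+v1*s[0],o2+v2*s[1]; return (a+b)/2,np.linalg.norm(a-b)
E
python3 - <<'E'
import cv2
t=cv2.imread('pics/top0.png');s=cv2.imread('pics/scene0.png')
cv2.imwrite('pics/tA.png',cv2.resize(t[125:230,205:365],None,fx=5,fy=5,interpolation=cv2.INTER_CUBIC))
cv2.imwrite('pics/tB.png',cv2.resize(t[140:210,110:200],None,fx=8,fy=8,interpolation=cv2.INTER_CUBIC))
cv2.imwrite('pics/sA.png',cv2.resize(s[140:280,190:340],None,fx=4,fy=4,interpolation=cv2.INTER_CUBIC))
cv2.imwrite('pics/sB.png',cv2.resize(s[240:350,285:395],None,fx=5,fy=5,interpolation=cv2.INTER_CUBIC))
E
```

```text
(no output)
```

View pics/tA.png

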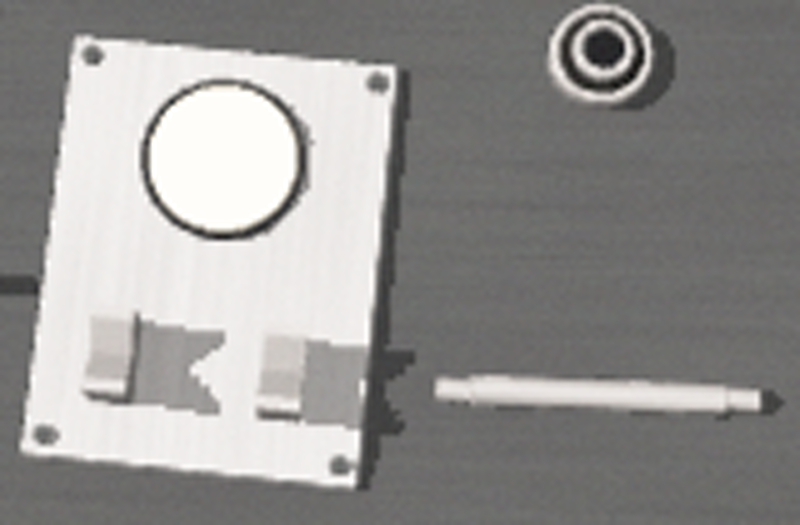

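View pics/tB.png

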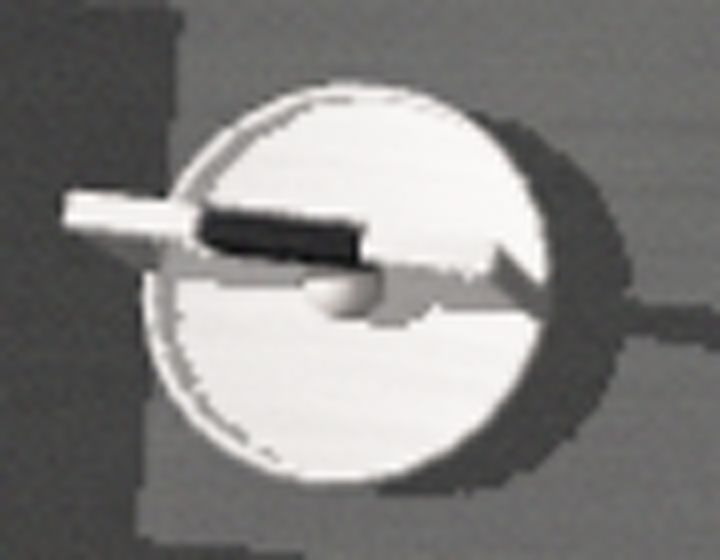

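View pics/sA.png

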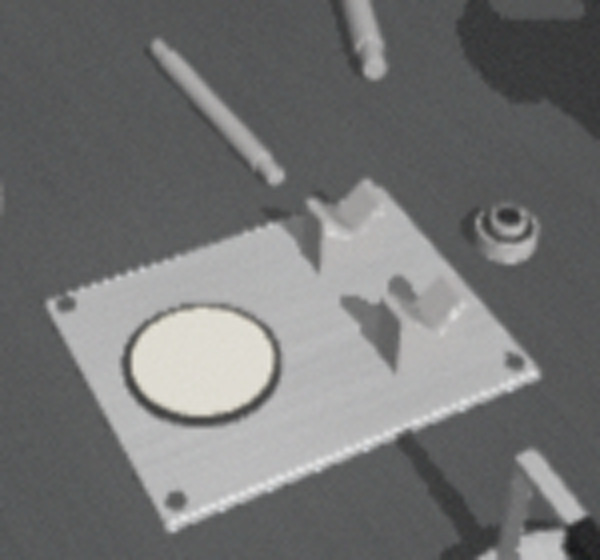

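View pics/sB.png

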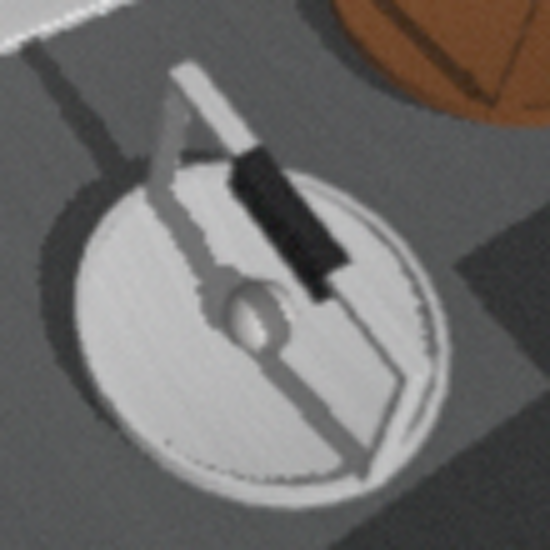

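```bash
python3 - <<'E'
from h import *
from plant import bot
T=bot.calibration('top');S=bot.calibration('scene')
A=lambda x,y:((x+.5)/5-.5+205,(y+.5)/5-.5+125)
B=lambda x,y:((x+.5)/8-.5+110,(y+.5)/8-.5+140)
SA=lambda x,y:((x+.5)/4-.5+190,(y+.5)/4-.5+140)
SB=lambda x,y:((x+.5)/5-.5+285,(y+.5)/5-.5+240)
def yawx(d): return np.degrees(np.arctan2(d[1],d[0]))
for nm,c,hs,pd in(('top',T,[A(93,55),A(377,82),A(45,434),A(340,465)],A(224,160)),('scene',S,[SA(175,499),SA(66,304),SA(514,361),None],SA(202,363))):
    P=[onz(c,h,10) if h is not None else None for h in hs]
    p=onz(c,pd,16)
    print(nm,'pad',p,'holes',[q[:2].round(1) for q in P if q is not None])
    # hole0=(+x,+y) hole1=(+x,-y) hole2=(-x,+y)
    print('yaw x',yawx(P[0]-P[2]),'yaw y',yawx(P[0]-P[1])-90, 'ctr',((P[1]+P[2])/2)[:2])
    if P[3] is not None: print(yawx(P[1]-P[3]),((P[0]+P[3])/2)[:2])
for nm,c,a,b in(('top',T,A(437,389),A(762,402)),('scene',S,SA(157,47),SA(277,177))):
    a=onz(c,a,9);b=onz(c,b,9);print(nm,'shaft',a,b,(a+b)/2,np.linalg.norm(a-b),yawx(a-b)-90)
# V block tops: top view z=58
for nm,q in(('bl',[A(92,316),A(133,314)]),('br',[A(264,335),A(305,340)])):
    print(nm,[onz(T,x,58).round(1) for x in q])
print('grip',tri(T,B(281,236),S,SB(290,222)))
ga,gb=B(205,222),B(358,244); ga,gb=onz(T,ga,104),onz(T,gb,104);print('handle',ga,gb,yawx(ga-gb)-90)
print('dish rim ctr top',onz(T,B(347,283),25),'scene',onz(S,SB(262,323),25))
for n,x,y in(('a',190,125),('b',325,135),('c',246,238)): print(n,onz(T,(x,y),24))
print('ball',tri(T,B(342,290),S,SB(252,317)))
E
```

```text
top pad [610.01058474  30.736652    16.        ] holes [array([676.9, 113.5]), array([662.6, -61.1]), array([441.9, 132.4]), array([427.6, -42.6])]
yaw x -4.599007373228467 yaw y -4.6674192860846375 ctr [552.25509085  35.68386156]
-4.506356180179597 [552.21661356  35.49569831]
scene pad [611.76386355  35.14767183  16.        ] holes [array([674.4, 113. ]), array([659.9, -61.3]), array([439. , 132.6])]
yaw x -4.756385647179875 yaw y -4.725147037333798 ctr [549.48341732  35.64536625]
top shaft [474.16003089 -99.1991507    9.        ] [ 470.65111478 -290.33129605    9.        ] [ 472.40557284 -194.76522337    9.        ] 191.16435200854053 -1.0517514026656727
scene shaft [ 469.87207606 -287.25072011    9.        ] [472.29338857 -98.84307301   9.        ] [ 471.08273232 -193.04689656    9.        ] 188.4232051549906 -180.7362936309861
bl [array([504.7, 101.8,  58. ]), array([506.4,  78.3,  58. ])]
br [array([495.8,   3. ,  58. ]), array([493.4, -20.4,  58. ])]
grip (array([546.11662958, 320.08972986,  96.64194289]), np.float64(0.7936429086138608))
handle [549.14228908 344.47537365 104.        ] [542.32856338 290.04440139 104.        ] -7.135229345642955
dish rim ctr top [545.53648199 317.52958393  25.        ] scene [545.91959303 321.45175511  25.        ]
a [704.38273843 215.1769047   24.        ]
b [ 679.37186578 -195.73446819   24.        ]
c [365.30296915  33.28630528  24.        ]
ball (array([544.81351558, 318.09278077,  22.88349827]), np.float64(4.693165405288239))
```

```bash
python3 -m inch '[2.8,-4,0,0,0,-8,1, 5.6,-8,0,0,0,-16,1, 8.4,-12,0,0,0,-24,1, 11.2,-16,0,0,0,-32,1, 14,-20,0,0,0,-40,1]'
python3 -m inch '[2,-4.5,0,0,0,-5,1, 4,-9,0,0,0,-10,1, 6,-13.5,-1,0,0,-15,1, 8,-18,-2,0,0,-20,1, 10,-22.5,-3,0,0,-25,1]'
```

```text
time: 0.65
tool_pos: [370.6, 269.9, 226.2]
tcp_rot: [-3.14, -0.0, 1.984]
contact_force: [1.6, -0.5, 0.1]
grip_width: 91.7
time: 1.15
tool_pos: [470.6, 43.9, 196.0]
tcp_rot: [-3.141, -0.0, 1.544]
contact_force: [0.3, 0.9, -0.5]
grip_width: 92.1
```

```bash
python3 - <<'E'
from plant import bot
import cv2,pickle
c=bot.calibration('wrist');pickle.dump(c,open('w1.pkl','wb'))
cv2.imwrite("pics/w1.png",bot.capture('wrist')[:,:,::-1])
E
python3 -m inch '[0,-4.8,0,0,0,0,1, 0,-9.6,0,0,0,0,1, 0,-14.4,-1.5,0,0,0,1, 0,-19,-3,0,0,0,1, 0.1,-23.8,-5,0,0,0.6,1]'
python3 - <<'E'
from plant import bot
import cv2,pickle
c=bot.calibration('wrist');pickle.dump(c,open('w2.pkl','wb'))
cv2.imwrite("pics/w2.png",bot.capture('wrist')[:,:,::-1])
E
```

```text
time: 1.7
tool_pos: [473.8, -197.8, 146.1]
tcp_rot: [3.141, 0.004, 1.547]
contact_force: [0.2, 0.7, 1.1]
grip_width: 91.7
```

View pics/w1.png

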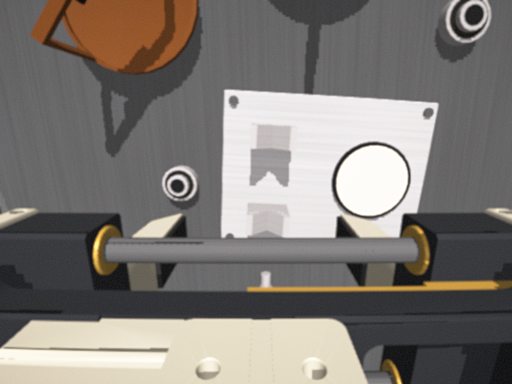

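View pics/w2.png

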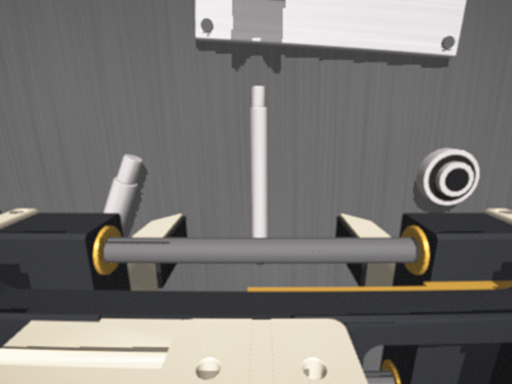

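w1 shows plate holes at (234,102) and (428,112), the pad at (371.5,180) and a V-block top at (273,137). w2 shows the shaft's +y end at (258,87), running down to (261,237).

```bash
python3 - <<'E'
from h import *
import pickle
w1=pickle.load(open('w1.pkl','rb'));w2=pickle.load(open('w2.pkl','rb'))
h0=onz(w1,(234,102),10);h1=onz(w1,(428,112),10);print('holes',h0,h1,np.degrees(np.arctan2(*(h1-h0)[1::-1])))
print('pad',onz(w1,(371.5,180),16))
print('holes w2',onz(w2,(207,25),10),onz(w2,(448,43),10))
g=cv2.cvtColor(cv2.imread('pics/w2.png'),cv2.COLOR_BGR2GRAY)
pts=[]
for r in (112,130,150,170,190,205):
    row=g[r].astype(int); x=np.where(row[235:290]>150)[0]+235; print(r,x.min(),x.max(),end=' ')
    p=onz(w2,((x.min()+x.max())/2,r),9); pts.append(p);print(p.round(1))
pts=np.array(pts);k=np.polyfit(pts[:,1],pts[:,0],1);print(k,'yaw',-np.degrees(np.arctan(k[0])),'x at -194',np.polyval(k,-194))
e=onz(w2,(258,87),9);print('end',e,'step',onz(w2,(258.5,106.5),9))
E
```

```text
holes [440.05797605 130.61454953  10.        ] [675.46889297 113.88795722  10.        ] -4.0641923596589535
pad [609.48172445  31.98615151  16.        ]
holes w2 [425.11021176 -42.52575266  10.        ] [661.72237735 -62.4246489   10.        ]
112 251 266 [ 472.7 -125.2    9. ]
130 251 266 [ 472.3 -143.4    9. ]
150 252 266 [ 472.3 -164.4    9. ]
170 252 266 [ 471.7 -186.1    9. ]
190 252 266 [ 471.2 -208.6    9. ]
205 252 266 [ 470.7 -226.1    9. ]
[1.92716432e-02 4.75203295e+02] yaw -1.1040471514109464 x at -194 471.46459588925336
end [ 472.85389678 -100.62453244    9.        ] step [ 472.87731955 -119.68351261    9.        ]
```

```bash
python3 -m inch '[-0.2,0.3,-2.5,0,0,0.3,1, -0.2,0.3,-5.5,0,0,0.3,1, -0.2,0.3,-8.5,0,0,0.3,1, -0.2,0.3,-10.5,0,0,0.3,1, -0.2,0.3,-11.2,0,0,0.3,1]'
```

```text
time: 2.25
tool_pos: [469.5, -199.6, 28.8]
tcp_rot: [-3.135, 0.004, 1.55]
contact_force: [-0.0, 0.5, -0.3]
grip_width: 91.6
```

```bash
python3 - <<'E'
from plant import bot
import cv2
print(bot.get_obs()['tool_pos'])
cv2.imwrite("pics/w3.png",bot.capture('wrist')[:,:,::-1])
E
```

```text
[ 469.51348225 -199.63770288   28.76692239]
```

View pics/w3.png

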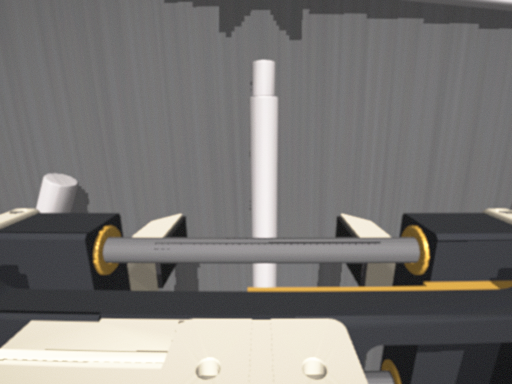

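The shaft runs along column ~264, between the fingers.

```bash
python3 -m inch '[0.1,0.2,-0.7,0,0,0.1,1, 0.2,0.4,-1.6,0,0,0.1,1, 0.2,0.5,-2.2,0,0,0.1,1, 0.2,0.5,-2.4,0,0,0.1,1, 0.2,0.5,-2.4,0,0,0.1,1]'
```

```text
time: 2.8
tool_pos: [471.7, -194.7, 4.8]
tcp_rot: [-3.135, 0.004, 1.552]
contact_force: [0.2, 0.3, 0.2]
grip_width: 91.7
```

```bash
python3 -m inch '[0,0,0,0,0,0,-1, 0,0,0,0,0,0,-1, 0,0,0,0,0,0,-1, 0,0,0,0,0,0,-1, 0,0,0,0,0,0,-1]'; python3 -m inch '[0,0,0,0,0,0,-1, 0,0,0,0,0,0,-1, 0,0,0.5,0,0,0,-1, 0,0,1.5,0,0,0,-1, 0,0,3,0,0,0,-1]'
```

```text
time: 3.3
tool_pos: [471.7, -194.7, 4.9]
tcp_rot: [-3.135, 0.004, 1.552]
contact_force: [-0.3, 0.7, 0.1]
grip_width: 56.2
time: 3.8
tool_pos: [471.4, -194.5, 35.4]
tcp_rot: [-3.134, 0.003, 1.552]
contact_force: [0.8, 0.0, 0.6]
grip_width: 16.5
```

The fingers are slow, so I lifted before they had closed. I'll open again, look, and go back down.

```bash
python3 -m inch '[0,0,0.5,0,0,0,0.2, 0,0,0.5,0,0,0,0.2, 0,0,0.5,0,0,0,0.2, 0,0,0.5,0,0,0,0.2, 0,0,0.5,0,0,0,0.2]'; python3 - <<'E'
from plant import bot
import cv2
cv2.imwrite("pics/w4.png",bot.capture('wrist')[:,:,::-1])
print(bot.get_obs()['grip_width'])
E
```

```text
time: 4.3
tool_pos: [471.2, -194.4, 39.9]
tcp_rot: [-3.133, 0.003, 1.552]
contact_force: [0.3, -0.1, -0.7]
grip_width: 51.6
53.7473354467639
```

View pics/w4.png

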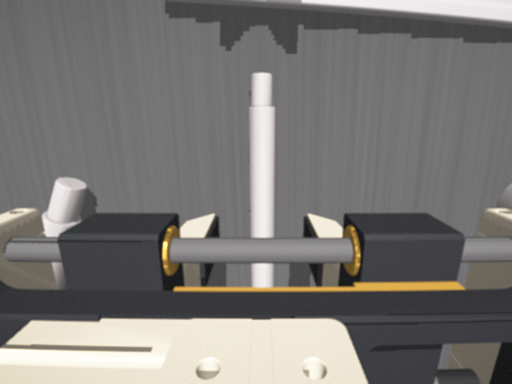

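The shaft is undisturbed and centred at column 262.

```bash
python3 -m inch '[0,0,-1,0,0.1,0,0.2, 0,0,-2.2,0,0.2,0,0.2, 0,0,-3.2,0,0.3,0,0.2, 0,0,-3.5,0,0.3,0,0.2, 0,0,-3.5,0,0.3,0,-1]'; python3 -m inch '[0,0,0,0,0,0,-1, 0,0,0,0,0,0,-1, 0,0,0,0,0,0,-1, 0,0,0,0,0,0,-1, 0,0,0,0,0,0,-1]';  python3 -m inch '[0,0,0,0,0,0,-1, 0,0,0,0,0,0,-1, 0,0,0,0,0,0,-1, 0,0,0,0,0,0,-1, 0,0,0,0,0,0,-1]'
```

```text
time: 4.85
tool_pos: [470.7, -194.1, 4.0]
tcp_rot: [-3.127, 0.002, 1.552]
contact_force: [-0.5, 0.7, -0.9]
grip_width: 50.8
time: 5.35
tool_pos: [471.0, -194.2, 4.2]
tcp_rot: [-3.128, 0.002, 1.552]
contact_force: [0.0, -0.5, 1.1]
grip_width: 17.0
time: 5.85
tool_pos: [471.0, -194.3, 4.3]
tcp_rot: [-3.128, 0.002, 1.552]
contact_force: [0.0, 0.9, 0.3]
grip_width: 17.2
```

```bash
python3 -m inch '[0,0,0.5,0,0,0,-1, 0,0,2,0,-0.2,0,-1, 0,0,4,0,-0.4,0,-1, 0,0,6.5,0,-0.6,0,-1, 0,0,9,0,-0.8,0,-1]'; python3 - <<'E'
from plant import bot
import cv2
print(bot.get_obs()['contact_force'],bot.get_obs()['grip_width'])
cv2.imwrite("pics/w5.png",bot.capture('wrist')[:,:,::-1])
E
```

```text
time: 6.35
tool_pos: [470.4, -193.9, 94.9]
tcp_rot: [-3.14, 0.001, 1.552]
contact_force: [0.5, -0.0, -3.7]
grip_width: 17.2
[ 0.50602922 -0.0285915  -3.73264829] 17.227326536020165
```

View pics/w5.png

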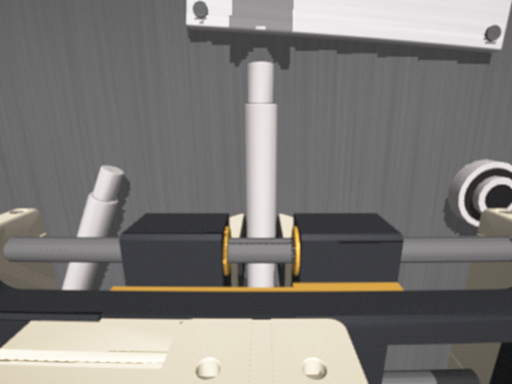

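The shaft is held, with its end at (260,62) and the diameter step at (260.5,102).

```bash
python3 - <<'E'
from h import *
from plant import bot
c=bot.calibration('wrist');o=bot.get_obs();print(o['tool_pos'],o['tcp_rot'])
for z in(95,100,105):
  print(z,onz(c,(260.5,62),z),onz(c,(260.5,102),z),onz(c,(261,180),z))
# widths
g=cv2.cvtColor(cv2.imread('pics/w5.png'),cv2.COLOR_BGR2GRAY)
for r in (110,130,150,170,190,205):
    x=np.where(g[r,225:300]>150)[0]+225; print(r,x.min(),x.max())
E
```

```text
[ 472.46690358 -195.04986977   98.89897285] [3.13687674 0.00468317 1.55193613]
95 [473.86567297 -98.45193271  95.        ] [ 473.47901325 -119.43228271   95.        ] [ 472.94973038 -164.47975864   95.        ]
100 [473.83694684 -99.35397269 100.        ] [ 473.46220265 -119.68777969  100.        ] [ 472.94923048 -163.34704569  100.        ]
105 [ 473.8082207  -100.25601268  105.        ] [ 473.44539205 -119.94327667  105.        ] [ 472.94873058 -162.21433273  105.        ]
110 247 276
130 247 275
150 247 275
170 247 275
190 247 275
205 247 274
```

```bash
python3 -m inch '[0.1,3,0.3,0,0,-0.5,-1, 0.3,7,0.5,0,0,-1,-1, 0.5,11,0.5,0,0,-2,-1, 0.6,14.5,0.5,0,0,-3,-1, 0.7,16.5,0.5,0,0,-3.5,-1]'; python3 - <<'E'
from h import *
from plant import bot
import pickle
t=cv2.imread('pics/top0.png');w=cv2.imread('pics/w1.png')
cv2.imwrite('pics/tV.png',cv2.resize(t[180:214,215:275],None,fx=12,fy=12,interpolation=cv2.INTER_CUBIC))
cv2.imwrite('pics/wV.png',cv2.resize(w[110:245,235:305],None,fx=5,fy=4.4,interpolation=cv2.INTER_CUBIC))
o=bot.get_obs();c=bot.calibration('wrist');pickle.dump(c,open('w6.pkl','wb'));print(o['tool_pos'],o['tcp_rot'])
cv2.imwrite('pics/w6.png',bot.capture('wrist')[:,:,::-1])
E
```

```text
time: 6.9
tool_pos: [478.5, -27.5, 103.4]
tcp_rot: [3.138, 0.004, 1.492]
contact_force: [-0.5, -1.0, -3.0]
grip_width: 17.1
[478.51564227 -27.5404648  103.40502416] [3.13849136 0.00407705 1.49184686]
```

View pics/tV.png

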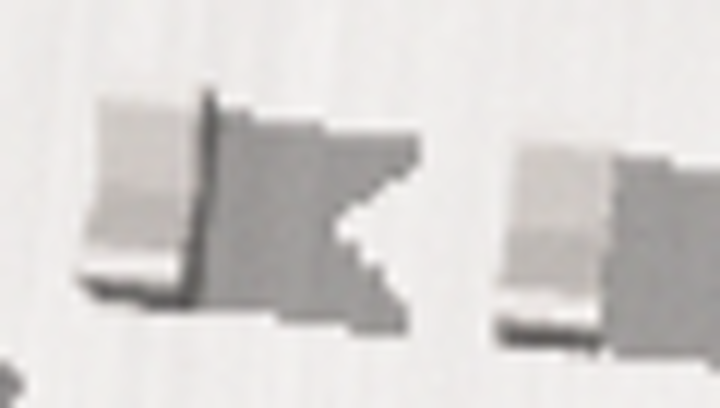

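View pics/wV.png

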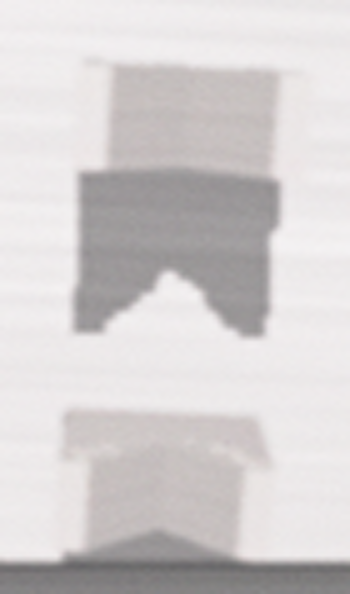

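View pics/w6.png

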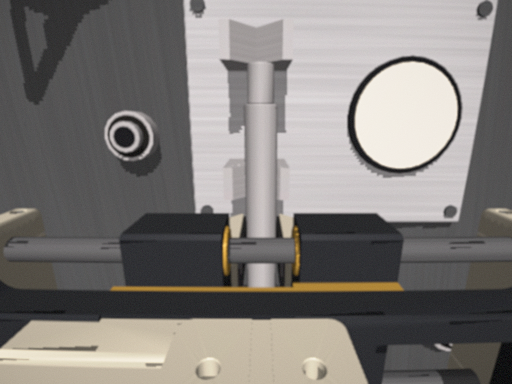

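```bash
python3 - <<'E'
from h import *
from plant import bot
import pickle
w=cv2.imread('pics/w6.png')[0:220,205:305]
g=cv2.createCLAHE(4,(4,4)).apply(cv2.cvtColor(w,cv2.COLOR_BGR2GRAY))
cv2.imwrite('pics/w6V.png',cv2.resize(g[:110],None,fx=7,fy=5.4,interpolation=cv2.INTER_CUBIC))
T=bot.calibration('top')
B=lambda x,y:((x+.5)/12-.5+215,(y+.5)/12-.5+180)
l=onz(T,B(143,190),40);r=onz(T,B(560,230),40);print(l,r,(l+r)/2)
l=[onz(T,B(147,97),58),onz(T,B(138,262),58)];r=[onz(T,B(563,143),58),onz(T,B(552,302),58)];print(np.mean(l,0),np.mean(r,0),np.mean(l+r,0),l[0]-l[1])
w1=pickle.load(open('w1.pkl','rb'))
W=lambda x,y:((x+.5)/5-.5+235,(y+.5)/4.4-.5+110)
a=[onz(w1,W(112,67),58),onz(w1,W(280,70),58)];b=[onz(w1,W(88,460),58),onz(w1,W(245,465),58)]
print(a,b)
E
```

```text
[485.92599372  92.94893474  40.        ] [478.35383404  -8.1117625   40.        ] [482.13991388  42.41858612  40.        ]
[485.56503644  91.25581825  58.        ] [477.37139221  -7.68811832  58.        ] [481.46821433  41.78384996  58.        ] [39.83542206 -0.57626028  0.        ]
[array([467.59899244, 104.15897262,  58.        ]), array([502.87417128, 102.56996076,  58.        ])] [array([459.23248805,   5.23146669,  58.        ]), array([494.95926804,   2.95724938,  58.        ])]
```

View pics/w6V.png

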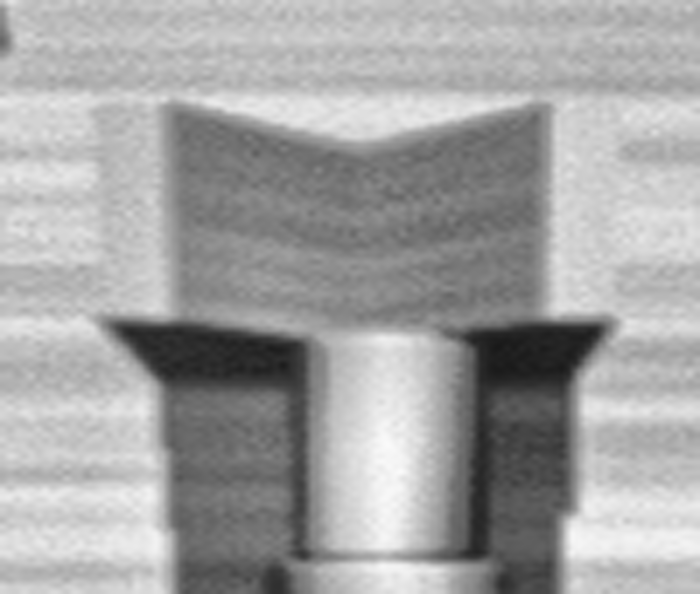

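```bash
python3 -m inch '[0,1,0,0,0,0,-1, 0.1,3,0,0,0,-0.1,-1, 0.2,5,0,0,0,-0.1,-1, 0.3,6.5,0,0,0,-0.1,-1, 0.3,6.9,0,0,0,-0.1,-1]'; python3 -m inch '[0,0,0,0,0,0,-1, 0,0,-1,0,0,0,-1, 0,0,-2,0,0,0,-1, 0,0,-2.5,0,0,0,-1, 0,0,-2.5,0,0,0,-1]';python3 - <<'E'
from plant import bot
import cv2
o=bot.get_obs();print(o['tool_pos'],o['tcp_rot'])
cv2.imwrite("pics/w7.png",bot.capture('wrist')[:,:,::-1])
cv2.imwrite("pics/t7.png",cv2.resize(bot.capture('top')[120:230,200:300,::-1],None,fx=5,fy=5))
E
```

```text
time: 7.45
tool_pos: [481.2, 44.1, 103.0]
tcp_rot: [3.139, 0.003, 1.491]
contact_force: [-0.1, -0.7, -3.0]
grip_width: 17.4
time: 7.95
tool_pos: [480.4, 43.7, 76.8]
tcp_rot: [-3.141, 0.003, 1.491]
contact_force: [-0.1, -0.1, -2.2]
grip_width: 16.9
[480.40355233  43.72505762  76.77545472] [-3.14111583e+00  2.86730775e-03  1.49063255e+00]
```

View pics/w7.png

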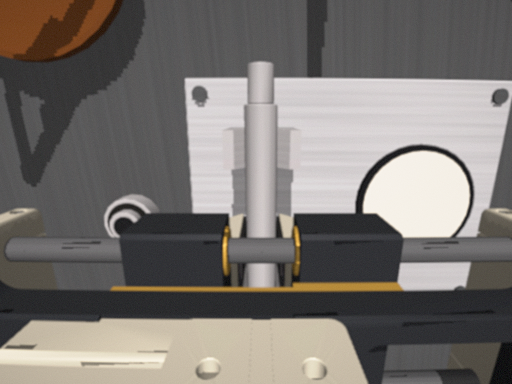

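View pics/t7.png

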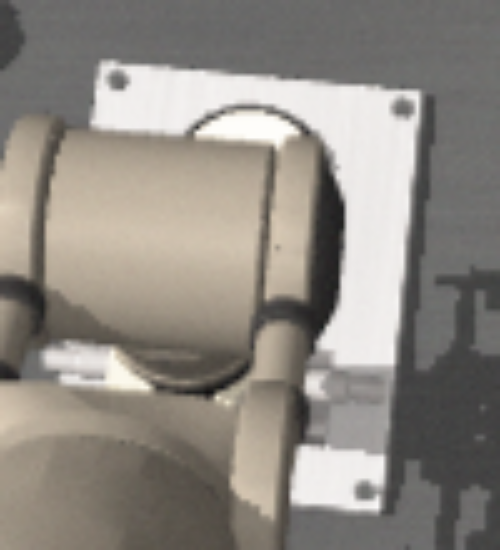

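The shaft (column 261) is centred over the far block, whose columns are 223-300.

```bash
python3 -m inch '[0.1,-0.2,-0.7,0,0,0,-1, 0.1,-0.3,-1.4,0,0,0,-1, 0.1,-0.3,-2.1,0,0,0,-1, 0.1,-0.3,-2.4,0,0,0,-1, 0.1,-0.3,-2.4,0,0,0,-1]'; python3 -m inch '[0,0,-0.1,0,0,0,-1, 0,0,-0.2,0,0,0,-1, 0,0,-0.3,0,0,0,-1, 0,0,-0.4,0,0,0,-1, 0,0,-0.4,0,0,0,-1]'
```

```text
time: 8.55
tool_pos: [481.7, 40.9, 53.1]
tcp_rot: [3.141, 0.003, 1.491]
contact_force: [-1.0, 0.5, -2.7]
grip_width: 17.2
time: 9.05
tool_pos: [481.8, 40.9, 49.3]
tcp_rot: [3.141, 0.003, 1.491]
contact_force: [-0.9, -0.2, -1.5]
grip_width: 16.8
```

```bash
python3 -m inch '[0,0,-0.1,0,0,0,-1, 0,0,-0.1,0,0,0,-1, 0,0,-0.1,0,0,0,-0.5, 0,0,-0.1,0,0,0,-0.2, 0,0,-0.1,0,0,0,0,0]' 2>&1 | tail -3; python3 -m inch '[0,0,-0.1,0,0,0,-1, 0,0,-0.1,0,0,0,-1, 0,0,-0.1,0,0,0,-0.5, 0,0,-0.1,0,0,0,-0.2, 0,0,-0.1,0,0,0,0]'; python3 -m inch '[0,0,0,0,0,0,0, 0,0,0,0,0,0,0, 0,0,0.5,0,0,0,0, 0,0,1.5,0,0,0,0, 0,0,3,0,0,0,0]'
```

```text
$: bad value
time: 9.55
tool_pos: [482.2, 40.9, 48.4]
tcp_rot: [3.14, 0.003, 1.491]
contact_force: [0.3, 0.8, 0.2]
grip_width: 34.4
time: 10.05
tool_pos: [481.8, 40.9, 78.9]
tcp_rot: [3.141, 0.003, 1.491]
contact_force: [0.3, -0.2, 0.8]
grip_width: 45.8
```

```bash
python3 -m inch '[0,0,3,0,0,0,0.5, 0,0,6,0,0,0,0.5, 0,2,9,0,0,0,0.5, 0,6,9,0,0,0,0.5, 0,10,9,0,0,0,0.5]'; python3 -m inch '[1,4.5,0,0,0,0,0.5, 2,9,0,0,0,0,0.5, 3,13,0,0,0,0,0.5, 4.5,16,0,0,0,0,0.5, 6,17,0,0,0,0,0.5]'; python3 - <<'E'
from plant import bot
import cv2,pickle
o=bot.get_obs();print(o['tool_pos'],o['tcp_rot'])
pickle.dump(bot.calibration('wrist'),open('w8.pkl','wb'))
cv2.imwrite("pics/w8.png",bot.capture('wrist')[:,:,::-1])
t=bot.capture('top')[:,:,::-1];s=bot.capture('scene')[:,:,::-1]
cv2.imwrite('pics/t8f.png',t);cv2.imwrite('pics/s8f.png',s)
cv2.imwrite("pics/t8.png",cv2.resize(t[120:230,190:300],None,fx=5,fy=5))
cv2.imwrite('pics/s8.png',cv2.resize(s[160:280,190:350],None,fx=5,fy=5))
E
```

```text
time: 10.55
tool_pos: [482.5, 141.7, 171.2]
tcp_rot: [3.138, 0.002, 1.489]
contact_force: [-0.3, 1.0, -0.6]
grip_width: 69.0
time: 11.05
tool_pos: [542.3, 315.1, 172.0]
tcp_rot: [3.137, 0.001, 1.492]
contact_force: [0.2, 0.1, 0.2]
grip_width: 68.7
[542.31919924 315.1016777  172.04668729] [3.13688996e+00 7.01396841e-04 1.49232480e+00]
```

View pics/t8.png

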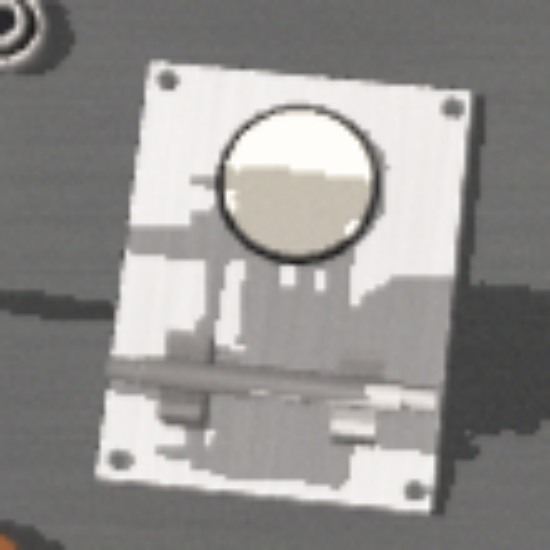

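View pics/s8.png

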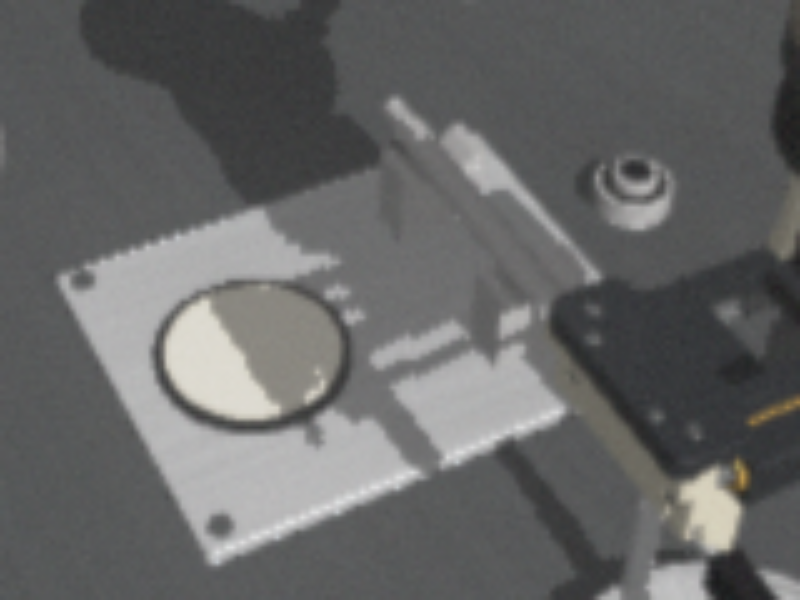

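View pics/w8.png

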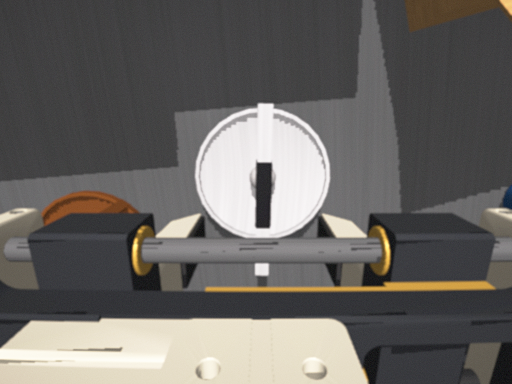

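The shaft lies in both V-blocks, with its ends in t8 at (107,372) and (440,400). The wrist view shows the black grip at columns 257-271, rows 163-227, with the ball under it.

```bash
python3 - <<'E'
from h import *
from plant import bot
import pickle
T=bot.calibration('top')
A=lambda x,y:((x+.5)/5-.5+190,(y+.5)/5-.5+120)
a=onz(T,A(107,372),52.7);b=onz(T,A(440,399),52.7);print('shaft',a,b,(a+b)/2,np.linalg.norm(a-b),np.degrees(np.arctan2(*(a-b)[1::-1]))-90)
c=pickle.load(open('w8.pkl','rb'))
img=cv2.imread('pics/w8.png')
for n,p in(('grip far',(264,163)),('grip near',(263,227)),('handle far',(265.5,104)),('handle near',(262,272))): print(n,onz(c,p,104).round(1))
for r in(168,180,195,210,222):
    x=np.where(img[r,245:285].max(1)<70)[0]+245;print(r,x.min(),x.max(),onz(c,((x.min()+x.max())/2,r),104).round(1))
g=cv2.cvtColor(img,cv2.COLOR_BGR2GRAY)
print('rim ctr',onz(c,(262.5,175),25), proj(c,[546,319,104]))
for tx,ty in((546,319),):pass
E
```

```text
shaft [486.87503207 136.28999843  52.7       ] [475.38959353 -55.03023814  52.7       ] [481.1323128   40.62988014  52.7       ] 191.66467650722382 -3.4354877124824554
grip far [547.4 345.5 104. ]
grip near [542.3 288.9 104. ]
handle far [552.1 392.2 104. ]
handle near [538.  244.6 104. ]
168 257 270 [546.7 341.4 104. ]
180 257 270 [545.9 331.2 104. ]
195 256 270 [544.5 318.1 104. ]
210 257 269 [543.4 304.7 104. ]
222 257 268 [542.2 293.6 104. ]
rim ctr [544.88622054 319.42580967  25.        ] [264.71143243 193.87564013]
```

```bash
python3 -m inch '[0.3,0.3,-1,0,0,-1,0, 0.3,0.3,-2.5,0,0,-1,0, 0.3,0.3,-4,0,0,-1,0, 0.3,0.3,-5,0,0,-1,0, 0.3,0.3,-5,0,0,-1,0]'; python3 - <<'E'
from plant import bot
import cv2,pickle
o=bot.get_obs();print(o['tool_pos'],o['tcp_rot'])
pickle.dump(bot.calibration('wrist'),open('w9.pkl','wb'))
cv2.imwrite("pics/w9.png",bot.capture('wrist')[:,:,::-1])
E
```

```text
time: 11.7
tool_pos: [544.4, 314.0, 119.7]
tcp_rot: [3.141, 0.004, 1.471]
contact_force: [0.2, -0.6, -0.0]
grip_width: 46.0
[544.4236397  314.04645316 119.66121138] [3.14074656 0.00382588 1.47121198]
```

View pics/w9.png

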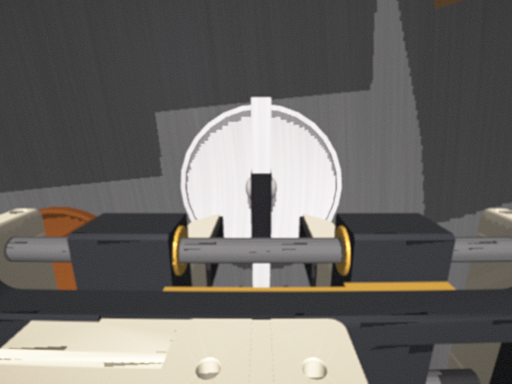

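The handle is at column 261, centred between the fingers (180-343) and parallel to them.

```bash
python3 -m inch '[0,0.2,-1,0,0,0,0, 0,0.4,-2.5,0,0,0,0, 0,0.4,-4,0,0,0,0, 0,0.4,-4.5,0,0,0,0, 0,0.4,-4.5,0,0,0,0]'; python3 -m inch '[0,0,0,0,0,0,-0.3, 0,0,0,0,0,0,-0.4, 0,0,0,0,0,0,-0.5, 0,0,0,0,0,0,-0.55, 0,0,0,0,0,0,-0.6]'; python3 - <<'E'
from plant import bot
import cv2
o=bot.get_obs();print(o['tool_pos'],o['tcp_rot'])
cv2.imwrite("pics/w10.png",bot.capture('wrist')[:,:,::-1])
E
```

```text
time: 12.25
tool_pos: [544.4, 318.3, 74.4]
tcp_rot: [3.141, 0.004, 1.472]
contact_force: [-0.4, -0.1, 0.3]
grip_width: 45.9
time: 12.75
tool_pos: [544.5, 318.3, 74.7]
tcp_rot: [3.141, 0.004, 1.472]
contact_force: [0.6, -0.0, -0.2]
grip_width: 19.5
[544.52661833 318.28837335  74.7424723 ] [3.14063671 0.00378436 1.47151539]
```

View pics/w10.png

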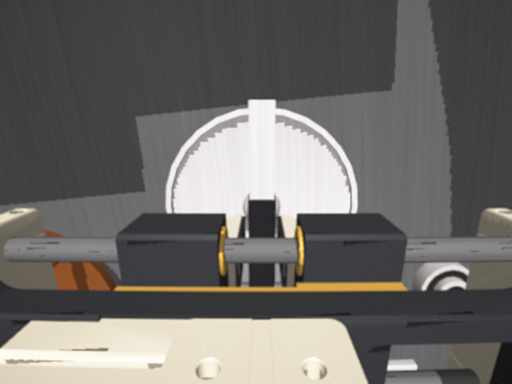

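Centred. I'll close slowly, then lift gently.

```bash
python3 -m inch '[0,0,0,0,0,0,-0.63, 0,0,0,0,0,0,-0.66, 0,0,0,0,0,0,-0.69, 0,0,0,0,0,0,-0.72, 0,0,0,0,0,0,-0.8]'; python3 -m inch '[0,0,0,0,0,0,-1, 0,0,0,0,0,0,-1, 0,0,0,0,0,0,-1, 0,0,0,0,0,0,-1, 0,0,0,0,0,0,-1]'; python3 - <<'E'
from plant import bot
o=bot.get_obs();print(o['tool_pos'],o['tcp_rot'],o['contact_force'],o['grip_width'])
E
```

```text
time: 13.3
tool_pos: [544.8, 318.2, 74.7]
tcp_rot: [3.14, 0.004, 1.471]
contact_force: [2.2, 0.3, -1.7]
grip_width: 13.6
time: 13.8
tool_pos: [544.8, 318.3, 74.7]
tcp_rot: [3.14, 0.004, 1.471]
contact_force: [1.7, -0.3, -1.1]
grip_width: 13.8
[544.79069043 318.25622541  74.68741773] [3.1401883  0.00372485 1.47148321] [ 1.70027645 -0.27651016 -1.12700633] 13.755369798764093
```

```bash
python3 -m inch '[0,0,0.1,0,0,0,-1, 0,0,0.5,0,0,0,-1, 0,0,1.2,0,0,0,-1, 0,0,1.8,0,0,0,-1, 0,0,2,0,0,0,-1]'; python3 -m inch '[0,0,0.3,0,0,0,-1, 0,0,1,0,0,0,-1, 0,0,2,0,0,0,-1, 0,0,2.7,0,0,0,-1, 0,0,3,0,0,0,-1]';  python3 - <<'E'
from plant import bot
import cv2
o=bot.get_obs();print(o['tool_pos'],o['tcp_rot'],o['contact_force'],o['moment'])
cv2.imwrite("pics/w11.png",bot.capture('wrist')[:,:,::-1])
cv2.imwrite("pics/t11.png",cv2.resize(bot.capture('scene')[200:384,250:450,::-1],None,fx=3,fy=3))
E
```

```text
time: 14.3
tool_pos: [545.3, 318.5, 95.9]
tcp_rot: [3.139, 0.003, 1.471]
contact_force: [0.7, -0.7, -5.2]
grip_width: 14.0
time: 14.8
tool_pos: [545.8, 318.7, 127.3]
tcp_rot: [3.137, 0.002, 1.472]
contact_force: [-0.7, -0.3, -5.5]
grip_width: 13.8
[545.79724297 318.73453342 127.29737921] [3.13692914e+00 1.89182556e-03 1.47151278e+00] [-0.74488411 -0.33755089 -5.47238872] [-0.00789161  0.06043862  0.02340783]
```

View pics/w11.png

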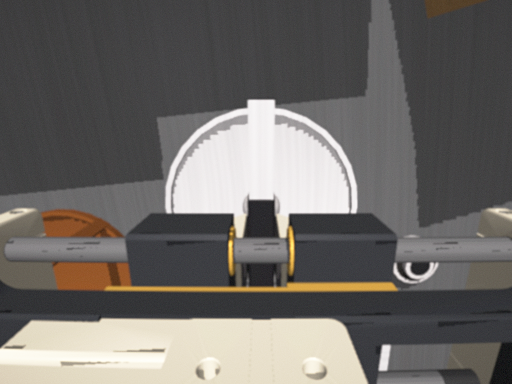

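View pics/t11.png

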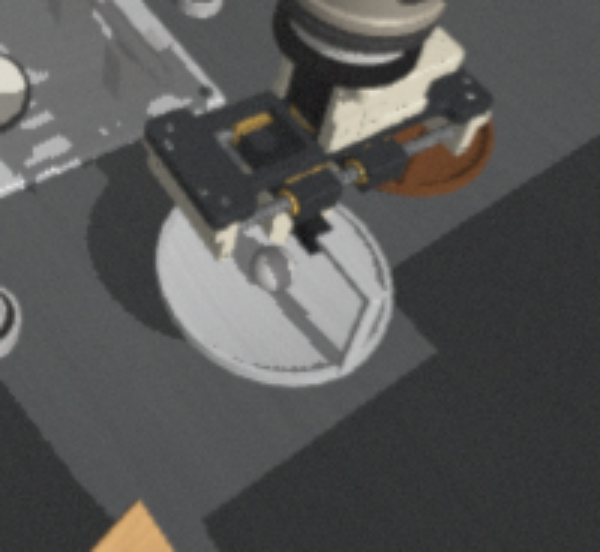

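```bash
python3 -m inch '[0,0,0.4,0,0,0,-1, 0,0,1.4,0,0,0,-1, 0,0,2.9,0,0,0,-1, 0,0,4,0,0,0,-1, 0,0,4.4,0,0,0,-1]'; python3 -m inch '[0.1,-0.3,0,0,0,1,-1, 0.2,-0.9,0,0,0,4,-1, 0.4,-1.9,0,0,0,8,-1, 0.6,-2.7,0,0,0,11,-1, 0.7,-3,0,0,0,12,-1]'; python3 - <<'E'
from plant import bot
import cv2
o=bot.get_obs();print(o['tool_pos'],o['tcp_rot'],o['contact_force'],o['moment'])
cv2.imwrite("pics/w12.png",bot.capture('wrist')[:,:,::-1])
E
```

```text
time: 15.4
tool_pos: [546.3, 318.9, 172.6]
tcp_rot: [3.135, 0.001, 1.471]
contact_force: [0.1, -1.1, -4.5]
grip_width: 14.1
time: 15.9
tool_pos: [553.2, 287.9, 172.0]
tcp_rot: [3.136, 0.001, 1.682]
contact_force: [-0.5, -0.7, -5.5]
grip_width: 13.9
[553.24119104 287.91575868 172.00076211] [3.13608481e+00 1.43979472e-03 1.68202130e+00] [-0.4848628  -0.67704472 -5.4512795 ] [-0.05608006  0.05794917  0.02785717]
```

View pics/w12.png

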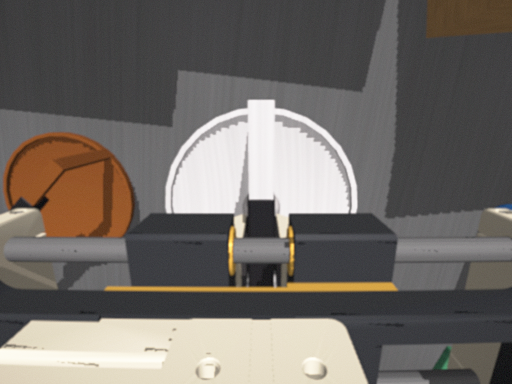

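```bash
python3 - <<'E'
from plant import bot
import cv2
cv2.imwrite("pics/s13.png",cv2.resize(bot.capture('scene')[180:364,250:450,::-1],None,fx=4,fy=3))
cv2.imwrite("pics/w13.png",cv2.resize(bot.capture('wrist')[160:240,200:320,::-1],None,fx=6,fy=6))
E
```

```text
(no output)
```

View pics/s13.png

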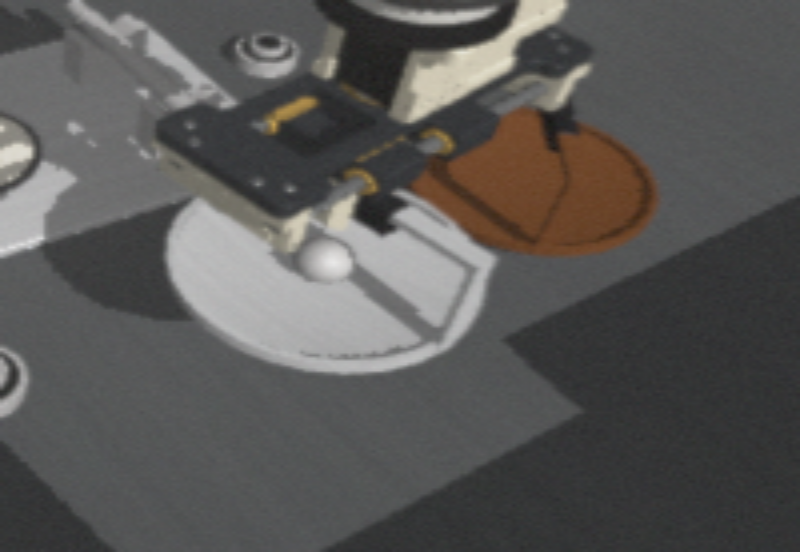

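View pics/w13.png

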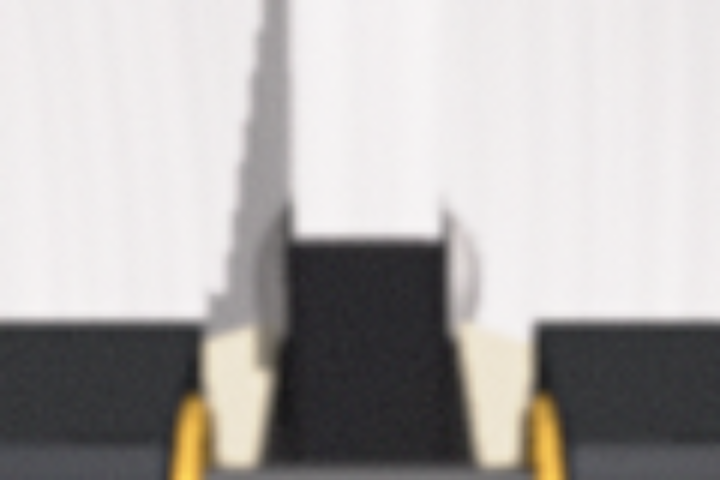

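The ball is centred under the grip. Continuing.

```bash
python3 -m inch '[0.1,-0.3,0,0,0,1,-1, 0.2,-1,0,0,0,4,-1, 0.4,-2.1,0,0,0,8,-1, 0.6,-2.9,0,0,0,11,-1, 0.7,-3.2,0,0,0,12,-1]'; python3 -m inch '[0.1,-0.3,0,0,0,1,-1, 0.2,-1,0,0,0,4,-1, 0.4,-2.1,0,0,0,8,-1, 0.6,-2.9,0,0,0,11,-1, 0.7,-3.2,0,0,0,12,-1]'; python3 - <<'E'
from plant import bot
import cv2
o=bot.get_obs();print(o['tool_pos'],o['tcp_rot'],o['contact_force'],o['moment'],o['joint_positions'])
cv2.imwrite("pics/w14.png",bot.capture('wrist')[:,:,::-1])
E
```

```text
time: 16.55
tool_pos: [560.4, 256.3, 172.2]
tcp_rot: [3.136, 0.001, 1.89]
contact_force: [1.1, -0.1, -4.9]
grip_width: 13.7
time: 17.05
tool_pos: [567.5, 223.9, 172.3]
tcp_rot: [3.136, 0.001, 2.1]
contact_force: [-0.4, -1.3, -6.1]
grip_width: 13.7
[567.53221251 223.90278207 172.25757191] [3.13562199e+00 1.08431122e-03 2.10024646e+00] [-0.39139413 -1.25274074 -6.06952552] [-0.03839185  0.08052154  0.01082543] [ 2.49900802e-01  5.38081670e-01  1.36341285e+00  6.41246091e-04
  1.23406012e+00 -2.79762610e-01]
```

View pics/w14.png

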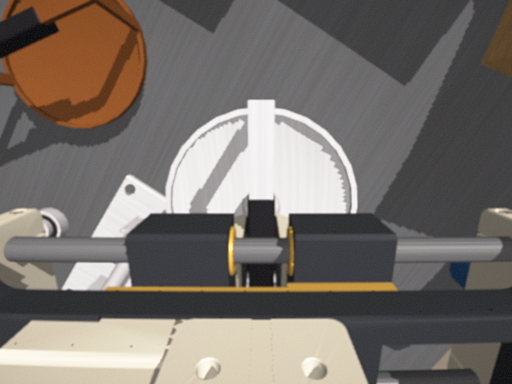

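```bash
for i in 1; do :; done; python3 -m inch '[0.1,-0.3,0,0,0,1,-1, 0.2,-1,0,0,0,4,-1, 0.4,-2.1,0,0,0,8,-1, 0.6,-2.9,0,0,0,11,-1, 0.7,-3.2,0,0,0,12,-1]'; python3 -m inch '[0.1,-0.3,0,0,0,1,-1, 0.2,-1,0,0,0,4,-1, 0.4,-2.1,0,0,0,8,-1, 0.6,-2.9,0,0,0,11,-1, 0.7,-3.2,0,0,0,12,-1]'; python3 -m inch '[0.1,-0.3,0,0,0,1,-1, 0.2,-1,0,0,0,4,-1, 0.4,-2.1,0,0,0,8,-1, 0.6,-2.9,0,0,0,11,-1, 0.7,-3.2,0,0,0,12,-1]'; python3 - <<'E'
from plant import bot
import cv2
cv2.imwrite("pics/w15.png",bot.capture('wrist')[:,:,::-1])
E
```

```text
time: 17.6
tool_pos: [574.8, 191.4, 172.3]
tcp_rot: [3.136, 0.001, 2.31]
contact_force: [-0.1, -0.2, -4.5]
grip_width: 13.6
time: 18.1
tool_pos: [582.0, 159.1, 172.3]
tcp_rot: [3.136, 0.001, 2.52]
contact_force: [0.5, 0.3, -5.1]
grip_width: 13.8
time: 18.6
tool_pos: [589.1, 126.8, 172.3]
tcp_rot: [3.136, 0.002, 2.73]
contact_force: [0.4, 0.4, -5.4]
grip_width: 13.7
```

View pics/w15.png

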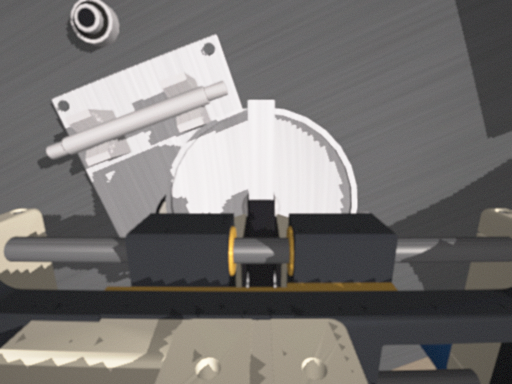

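```bash
python3 -m inch '[0.1,-0.3,0,0,0,1,-1, 0.2,-1,0,0,0,3,-1, 0.4,-2.1,0,0,0,6,-1, 0.6,-2.9,0,0,0,8,-1, 0.7,-3.2,0,0,0,9,-1]'; python3 -m inch '[0.1,-0.3,0,0,0,1,-1, 0.2,-1,0,0,0,3,-1, 0.4,-2.1,0,0,0,6,-1, 0.6,-2.9,0,0,0,8,-1, 0.7,-3.2,0,0,0,9,-1]'; python3 -m inch '[0.1,-0.3,0,0,0,0.1,-1, 0.2,-1,0,0,0,0.4,-1, 0.4,-2,0,0,0,0.8,-1, 0.6,-2.7,0,0,0,1,-1, 0.7,-3,0,0,0,1,-1]'; python3 -m inch '[0,0,0,0,0,0,-1, 0,0,0,0,0,0,-1, 0,0,0,0,0,0,-1, 0,0,0,0,0,0,-1, 0,0,0,0,0,0,-1]'; python3 - <<'E'
from plant import bot
import cv2,pickle
o=bot.get_obs();print(o['tool_pos'],o['tcp_rot'])
pickle.dump(bot.calibration('wrist'),open('w16.pkl','wb'))
cv2.imwrite("pics/w16.png",bot.capture('wrist')[:,:,::-1])
t=bot.capture('top')[:,:,::-1];s=bot.capture('scene')[:,:,::-1]
cv2.imwrite('pics/t16f.png',t);cv2.imwrite('pics/s16f.png',s)
cv2.imwrite("pics/s16.png",cv2.resize(s[130:290,180:380],None,fx=4,fy=3.7))
E
```

```text
time: 19.15
tool_pos: [596.4, 94.3, 172.3]
tcp_rot: [3.136, 0.002, 2.887]
contact_force: [-0.2, 0.1, -5.2]
grip_width: 13.9
time: 19.65
tool_pos: [603.5, 62.0, 172.3]
tcp_rot: [3.136, 0.002, 3.045]
contact_force: [-0.5, 0.9, -4.8]
grip_width: 13.5
time: 20.15
tool_pos: [610.8, 30.8, 172.3]
tcp_rot: [3.136, 0.002, 3.061]
contact_force: [0.2, 1.1, -5.3]
grip_width: 13.7
time: 20.65
tool_pos: [610.8, 31.1, 172.3]
tcp_rot: [3.136, 0.002, 3.062]
contact_force: [-0.5, 0.5, -5.0]
grip_width: 13.8
[610.7780959   31.09712653 172.2858177 ] [3.13589889e+00 2.03034916e-03 3.06176165e+00]
```

View pics/w16.png

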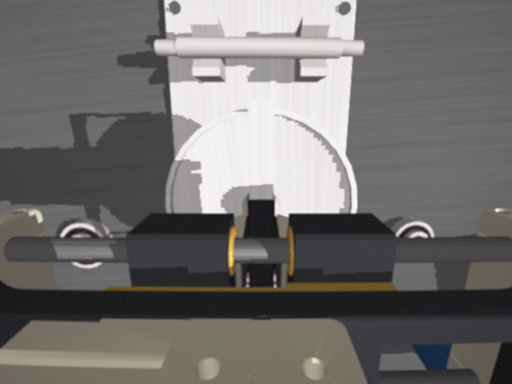

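View pics/t16f.png

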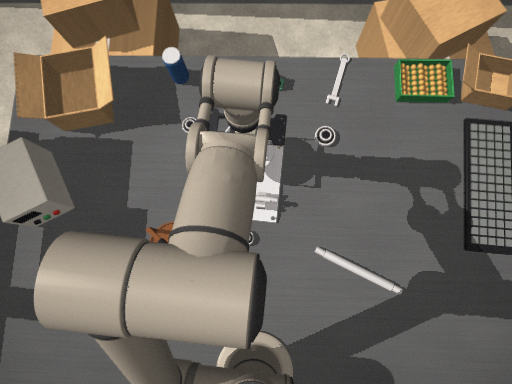

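View pics/s16.png

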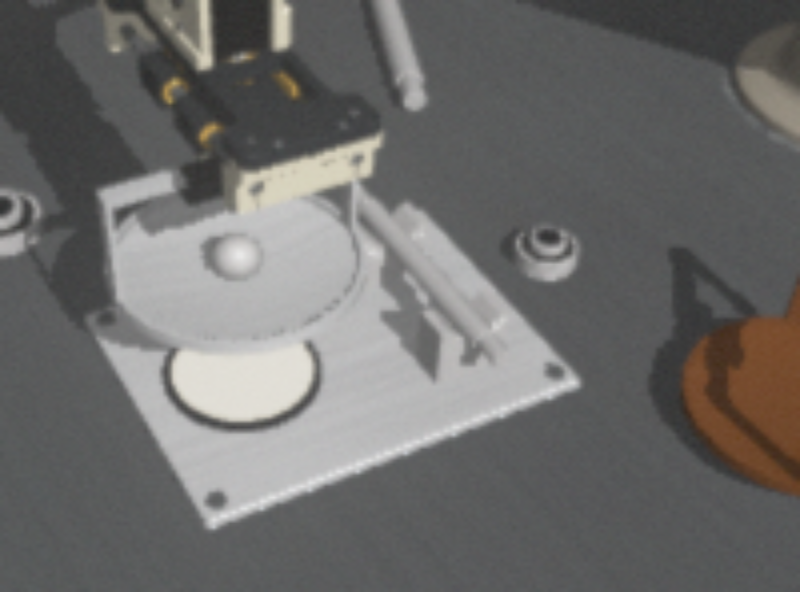

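The wrist view shows the seated shaft from (156,47) to (363,47), square to the handle. In the scene crop the ball is at (236,257), near mid-dish. I'll check these numerically.

```bash
python3 - <<'E'
from h import *
from plant import bot
import pickle
S=bot.calibration('scene');c=pickle.load(open('w16.pkl','rb'))
bp=((236.5)/4-.5+180,(257.5)/3.7-.5+130)
print('ball',onz(S,bp,122.3),'expected px',proj(S,[610.8,31.1,122.3]),bp)
a=onz(c,(156.5,47.5),52.7);b=onz(c,(363.5,47),52.7);print('shaft',a,b,(a+b)/2,np.linalg.norm(a-b),np.degrees(np.arctan2(*(b-a)[1::-1]))-90)
# rim level check in scene: ellipse of rim, left/right extreme
for p in((108,262),(362,258),):
    q=((p[0]+.5)/4-.5+180,(p[1]+.5)/3.7-.5+130);print(onz(S,q,122))
print('handle far end top',onz(c,(261,100),97+104),'grip y tcp')
for n,p in(('a',(84,243)),('b',(412,240))):print(n,onz(c,p,24))
o=bot.get_obs();print(o['tool_pos'],o['dq'].round(4))
E
```

```text
ball [611.79092862  33.27624684 122.3       ] expected px [238.53331641 198.39238193] (238.625, 199.09459459459458)
shaft [472.22563099 -54.54187739  52.7       ] [486.77678164 137.31451608  52.7       ] [479.50120632  41.38631934  52.7       ] 192.4074107191815 -4.337235757912069
[676.64149334  -1.25804818 122.        ]
[549.82998292  71.67452685 122.        ]
handle far end top [535.88049408  36.82019317 201.        ] grip y tcp
a [ 673.11915606 -190.18885216   24.        ]
b [701.6446806 210.1192273  24.       ]
[610.81192872  30.97515502 172.27904146] [-0.0026 -0.0006 -0.0005 -0.0012 -0.0001 -0.001 ]
```

```bash
python3 -c "
from plant import bot
print(bot.close_job())"
```

```text
the job is handed in; nothing more can be done
None
```

I handed the job in at about 21 s of the 61 s allowed. The shaft is in the V-blocks and let go. The dish is held over the light pad, with its underside about 81 mm above it by the tool height, and the ball in its middle. No verdict was reported; everything below comes from my own measurements.

- **Shaft:**
  - The 190 mm one is in both V-blocks, released before I took the dish.
  - Two views put its middle at (481, 41) and (479.5, 41) mm, against an estimated v_mid of (481.5, 41.5).
  - Its direction is -3.4 or -4.3 degrees, against about -4.6 for the fixture.
- **Dish:**
  - The tool is at (610.8, 31.0) mm, against a pad centre of about (610.5, 31.5). My separate views of the pad differ by 2 to 4 mm.
  - The handle is within about 1 degree of the fixture's x axis.
  - The tool is within 0.4 degrees of vertical. The dish's own tilt was judged only from the pictures and looked level.
- **Ball:** It appears within about 1 pixel of where the dish's middle should be, roughly 2 mm.
- **Bearings:** In the last view, bearings a and b are within about 6 to 8 mm of their first estimates. Both are near the edge of the wrist view, so I read that as camera error. Bearing c was not measured again, but looks untouched in the pictures.

**Failed step:** My first shaft grasp failed because I lifted before the slow fingers had closed. The shaft had not moved visibly, and the second grasp held.

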